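# Weed out the lid stay that binds

## Task

These three lid stays are to be screwed to the footstool lid, but one of them binds. Swing every arm out from its housing as far as it will go: leave the two that run freely lying flat on the bench, fully out, so that their screw holes are clear, and lay the one that jams part-way in the scrap tray with its arm left out where it sticks.

Things in the scene. Friction and masses are not known exactly. Their poses are not given: they have to be found in the camera images.
- stay_1_mid (a point): One of three like lid stays lying flat: grey painted steel housing 120 long (own x), 40 wide (y), 22 high, 0.5 to 0.8 kg. The point is the housing's centre, 11 mm above its underside; z up. A steel arm is pivoted on its top at own x = -42 mm, y = 0. Lift the housing by its sides (40 mm) about 25 mm ahead of the point (own x = +25), where a swung-out arm is not in the way.
- stay_1_arm (a joint): Arm angle: 0 folded along the housing's +x, over its screw holes; grows counter-clockwise seen from above, towards +y; 1.7 rad = fully out at the stop. A sound arm needs under 1 N at its end and stays where left. The faulty one starts as easily but jams solid near 0.9 rad; pushing on only drags the whole stay.
- stay_1_bracket (a point): Centre of the lid bracket at the end of this arm: an upright steel plate 32 long (own x, along the arm), 8 thick (y), from 27 to 63 mm above the bench; centre 95 mm from the pivot, 45 mm up. The arm is a flat bar 18 wide, its upper face 28 mm (at the bracket's foot 30 mm) up. Push the plate's flat face, or pinch its 8 mm.
- stay_2_mid (a point): One of three like lid stays lying flat: grey painted steel housing 120 long (own x), 40 wide (y), 22 high, 0.5 to 0.8 kg. The point is the housing's centre, 11 mm above its underside; z up. A steel arm is pivoted on its top at own x = -42 mm, y = 0. Lift the housing by its sides (40 mm) about 25 mm ahead of the point (own x = +25), where a swung-out arm is not in the way.
- stay_2_arm (a joint): Arm angle: 0 folded along the housing's +x, over its screw holes; grows counter-clockwise seen from above, towards +y; 1.7 rad = fully out at the stop. A sound arm needs under 1 N at its end and stays where left. The faulty one starts as easily but jams solid near 0.9 rad; pushing on only drags the whole stay.
- stay_2_bracket (a point): Centre of the lid bracket at the end of this arm: an upright steel plate 32 long (own x, along the arm), 8 thick (y), from 27 to 63 mm above the bench; centre 95 mm from the pivot, 45 mm up. The arm is a flat bar 18 wide, its upper face 28 mm (at the bracket's foot 30 mm) up. Push the plate's flat face, or pinch its 8 mm.
- stay_3_mid (a point): One of three like lid stays lying flat: grey painted steel housing 120 long (own x), 40 wide (y), 22 high, 0.5 to 0.8 kg. The point is the housing's centre, 11 mm above its underside; z up. A steel arm is pivoted on its top at own x = -42 mm, y = 0. Lift the housing by its sides (40 mm) about 25 mm ahead of the point (own x = +25), where a swung-out arm is not in the way.
- stay_3_arm (a joint): Arm angle: 0 folded along the housing's +x, over its screw holes; grows counter-clockwise seen from above, towards +y; 1.7 rad = fully out at the stop. A sound arm needs under 1 N at its end and stays where left. The faulty one starts as easily but jams solid near 0.9 rad; pushing on only drags the whole stay.
- stay_3_bracket (a point): Centre of the lid bracket at the end of this arm: an upright steel plate 32 long (own x, along the arm), 8 thick (y), from 27 to 63 mm above the bench; centre 95 mm from the pivot, 45 mm up. The arm is a flat bar 18 wide, its upper face 28 mm (at the bracket's foot 30 mm) up. Push the plate's flat face, or pinch its 8 mm.
- tray_floor (a point): Shallow open scrap tray of bright sheet metal, fixed to the bench, 220 long (own x), 170 wide (own y), rim 24.5 mm above the bench, walls 3 mm. The point is the centre of its inner floor, 3 mm above the bench; z is up. An arm swung out from a stay lying in it passes over the rim.
Things that resemble listed ones, but are neither listed nor needed, are in the scene too. Leave any turquoise look-alike of the part that bears stay_2_mid alone.

How it is judged (in metres and radians):
At the end, for the whole second after the job is handed in: One stay rests in the tray (housing centre within 100 mm along and 75 mm across of the tray centre, below 35 mm), its arm out past 0.5 rad; the other two lie flat on the bench, over 110 mm from the tray centre, arms out past 1.5 of 1.7 rad (which the one that jams cannot reach) (((x of stay_1_mid in the frame of tray_floor between -0.1 and 0.1 m and y of stay_1_mid in the frame of tray_floor between -0.075 and 0.075 m and height (world z) of stay_1_mid below 0.035 m and value of joint stay_1_arm above 0.5 rad and value of joint each of stay_2_arm, stay_3_arm above 1.5 rad and angle between each of stay_2_mid, stay_3_mid's own z axis and vertical below 0.1 rad and height (world z) of each of stay_2_mid, stay_3_mid below 0.02 m and horizontal distance between each of stay_2_mid, stay_3_mid and tray_floor above 0.11 m) or (x of stay_2_mid in the frame of tray_floor between -0.1 and 0.1 m and y of stay_2_mid in the frame of tray_floor between -0.075 and 0.075 m and height (world z) of stay_2_mid below 0.035 m and value of joint stay_2_arm above 0.5 rad and value of joint each of stay_1_arm, stay_3_arm above 1.5 rad and angle between each of stay_1_mid, stay_3_mid's own z axis and vertical below 0.1 rad and height (world z) of each of stay_1_mid, stay_3_mid below 0.02 m and horizontal distance between each of stay_1_mid, stay_3_mid and tray_floor above 0.11 m) or (x of stay_3_mid in the frame of tray_floor between -0.1 and 0.1 m and y of stay_3_mid in the frame of tray_floor between -0.075 and 0.075 m and height (world z) of stay_3_mid below 0.035 m and value of joint stay_3_arm above 0.5 rad and value of joint each of stay_1_arm, stay_2_arm above 1.5 rad and angle between each of stay_1_mid, stay_2_mid's own z axis and vertical below 0.1 rad and height (world z) of each of stay_1_mid, stay_2_mid below 0.02 m and horizontal distance between each of stay_1_mid, stay_2_mid and tray_floor above 0.11 m))); the robot touches nothing.
It also fails if it takes over 67 s, if anything falls off the work surface, if the arm or the gripper's body presses on something with over 40 N, if the wrist force passes 120 N, or if a joint passes its speed limit or range.

## Robot

A 6-joint arm with a two-finger parallel gripper is mounted at the origin on a cart in front of the work surface, level with it; the furniture and walls round the work are solid. World frame = base frame: x ahead of the robot, y to its left, z up, the work surface at z = 0. Lengths are in mm, angles in degrees, forces in N, time in s.
With the tool pointing down it reaches from about 350 to 850 mm from the base axis. Payload 8.1 kg.
Tool frame: the origin (TCP) lies midway between the tips of the shut fingers; the grasp point (between the pads) lies 19 mm behind it (r.grip_point_offset is the distance from the TCP to the grasp point, in mm); z points along the fingers, y is the line along which they close (so a half turn about z gives the same grasp; the last joint's range is limited). The gripper opens to 85 mm and grips with 20 to 120 N. Pads are 22 mm wide; open, the fingers measure 114 mm over their backs; the gripper's body (76 mm by 85 mm) begins 54 mm behind the grasp point. The pads swing forward as they close: fully open they stand 13 mm farther back than shut.
Start: joints at [66.326, 7.471, 85.268, -0, 87.261, -4.893], TCP at [193.155, 568.064, 231.292] pointing down, gripper open.
Joint ranges: [-169.43, 169.43], [-51.17, 129.36], [1.28, 143.12], [-76.62, 256.62], [0, 156.53], [-152.29, 152.29]. Speed limits (degrees/s): [136.94, 136.94, 159.86, 180, 180, 180].

## Interface

Orientations are given as [roll, pitch, yaw] about the fixed x, y, z axes, in that order (R = Rz(yaw) Ry(pitch) Rx(roll)).
In Python, from bench import r gives the robot as it stands.
- The arm moves only by the shell command python3 -m inch 'ROWS' [FORCE]. ROWS is JSON, one flat list of numbers, 7 for each row, row after row: the shift along the world's x, y, z in m, then the turn, a rotation vector about the world's x, y, z in degrees, then the closure in counts, from 0 (fully open) to 255 (shut). A call has 1 to 10 rows; each row shifts and turns the commanded pose from where the row before left it; what a row does not reach is not made up. A row lasts 1/10 s, in which the tool goes at most 50 mm and 8.59 degrees, less where a joint would pass 70% of its speed; a pose out of reach is approached as far as the arm can. A call with a gripper value outside its range is refused whole. The fingers move at their own pace and stop on an object; FORCE is the grip in N (left out, the last holds). Time passes only in rows, so rows that do not move let the fingers close. It gives the time, the measured TCP pose, the force and the opening at its end, in the units of the state.
- r.sense(): the state, without advancing time (a new reading comes with each control period).
- r.snapshot(name): name is "side" or "top" or "wrist"; returns (picture, depth): 400x640x3 uint8, red, green, blue; 400x640 float32, mm along the optical axis (not along the pixel's ray), 0 where there is no reading.
- r.get_calibration(name): a dict with "fovy" (degrees; the focal length in pixels is half the picture's height over the tangent of half this angle, whatever the lens; pixels are square), "cx", "cy" (the principal point, pixels), "k1" (the pictures are not rectified: a ray, as slopes to the right and down, at radius r is drawn at 1 + k1 r^2 times it, then the intrinsics apply), "position" and "rotation" of the camera in the world; the wrist camera has in their place "tool_from_camera" (4x4, takes a point from camera to tool coordinates, whose origin is the TCP and whose axes are the flange's). Camera axes: x right, y up, looking along -z (the intrinsics and any distortion apply to the point x, -y, -z); pixel columns grow to the right and rows downward; lengths in mm; the calibration is good to about 2 mm. A picture is of the moment at which its call begins: read the wrist's pose just before it. get_calibration takes no time and is no camera call.
- r.hand_in(): hands the job in, once; it reports no verdict.
The state is a dict: "time": time; "joint_pos": joint angles; "qd": joint speeds; "joint_efforts": joint torques, N m; "tool_pos": TCP position; "tcp_rot": TCP orientation; "ft_force": force on the tool from outside, world axes, zero at the start; "wrist_torque": the same for the moment, N m; "finger_gap": finger opening in mm.
Only numpy, scipy, OpenCV 4.12 (cv2) and the standard library are available. Lean on these libraries where they do the work, as an engineer would, in place of code of your own. Each camera call takes 0.05 s, during which the arm holds its last target. There are 200 camera calls.

## Working session

There is one attempt and no reset: what is moved stays moved. The work goes in short steps, Python scripts to look and compute and a shell command to move; the robot and the scene stay as the last step left them, time stands still between calls to the robot, and variables do not carry over. Pictures are saved under pics/ and viewed, on a budget of 10 in all, crops included, one or two more only if the job needs it, and the job is handed in when it is done.

```bash
mkdir -p pics; ls; cat > h.py <<'E'
import numpy as np,cv2
from bench import r
from scipy.spatial.transform import Rotation as R
def K(c): 
    f=200/np.tan(np.radians(c['fovy'])/2); return f
def cloud(name):
    s=r.sense(); c=r.get_calibration(name); im,d=r.snapshot(name)
    f=K(c); v,u=np.mgrid[0:400,0:640].astype(float)
    x=(u-c['cx'])/f;y=(v-c['cy'])/f
    xd,yd=x.copy(),y.copy()
    for _ in range(8):
        q=1+c['k1']*(x*x+y*y); x,y=xd/q,yd/q
    P=np.stack([x*d,-y*d,-d],-1)
    if 'position' in c:
        M=np.array(c['rotation']);t=np.array(c['position'])
    else:
        T=np.array(c['tool_from_camera']); Rt=R.from_euler('xyz',s['tcp_rot'],degrees=True).as_matrix()
        M=Rt@T[:3,:3]; t=Rt@T[:3,3]+np.array(s['tool_pos'])
    W=P@M.T+t; W[d==0]=np.nan
    return im,d,W
def save(n,im,sc=1):
    cv2.imwrite('pics/'+n,cv2.resize(im[:,:,::-1],None,fx=sc,fy=sc))
E
python3 - <<'E'
from h import *
print(r.sense())
for n in('top','side','wrist'): print(n,r.get_calibration(n))
im,d,W=cloud('top'); save('top1.png',im,1.25); np.savez('top1',im=im,W=W)
E
```

```text
pics
{'time': 0.0, 'joint_pos': array([ 6.63240535e+01,  7.51545712e+00,  8.53320008e+01,  4.89288627e-04,
        8.72617414e+01, -4.89354683e+00]), 'qd': array([ 0.05459757, -0.01779632, -0.02882898, -0.06925398,  0.06968197,
       -0.02406016]), 'joint_efforts': array([-6.21899358e-05, -5.69386768e+01, -5.00556850e+01, -2.18929513e-04,
        1.46943773e-02,  8.39424001e-05]), 'tool_pos': array([192.93519154, 567.52987809, 230.21472065]), 'tcp_rot': array([-1.79891240e+02, -9.80211323e-03,  1.61217567e+02]), 'ft_force': array([-0.45517719,  0.7020902 , -0.47928196]), 'wrist_torque': array([-0.0123605 ,  0.03077548, -0.05298584]), 'finger_gap': 85.34868054387141}
top {'fovy': 48.230859909134736, 'cx': 316.772180394937, 'cy': 207.14390221436287, 'k1': 0.008120640098294447, 'position': array([ 296.52355339,  -35.39978459, 1507.77272897]), 'rotation': array([  8.35160238,  -1.39025901, -88.25410351])}
side {'fovy': 45.82316160035925, 'cx': 312.67710403713573, 'cy': 193.88429881774164, 'k1': -0.05416202079326473, 'position': array([  252.61839938, -1415.20320409,   798.77046295]), 'rotation': array([ 62.79563883,   1.44361297, -12.45686881])}
wrist {'fovy': 70.8472345549819, 'cx': 317.4511397334529, 'cy': 199.65306925494127, 'k1': -0.02876017934443909, 'tool_from_camera': array([[ 4.55104927e-04,  9.48430755e-01,  3.16984062e-01,
         8.12598110e+01],
       [ 9.99999841e-01, -5.36728141e-04,  1.70180862e-04,
         4.55858733e-01],
       [ 3.31539030e-04,  3.16983934e-01, -9.48430849e-01,
        -1.40692772e+02],
       [ 0.00000000e+00,  0.00000000e+00,  0.00000000e+00,
         1.00000000e+00]])}Traceback (most recent call last):
  File "<stdin>", line 4, in <module>
  File "h.py", line 19, in cloud
    W=P@M.T+t; W[d==0]=np.nan
      ~~~~~^~
ValueError: operands could not be broadcast together with shapes (400,640) (3,)
```

```bash
sed -i "s/M=np.array(c\['rotation'\])/M=R.from_euler('xyz',c['rotation'],degrees=True).as_matrix()/" h.py
python3 - <<'E'
from h import *
im,d,W=cloud('top'); save('top1.png',im,1.25); np.savez('top1',im=im,W=W)
E
```

```text
(no output)
```

View pics/top1.png

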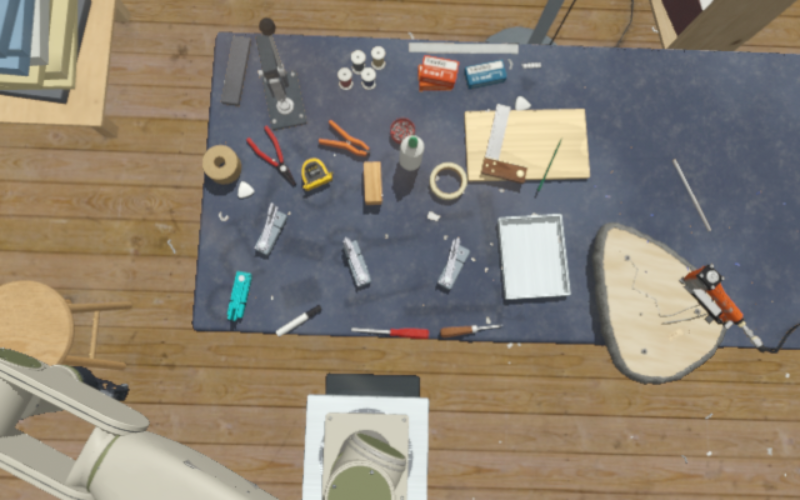

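The picture shows three grey stays at (270,229), (357,262) and (453,264), and the tray at (534,257). The things that could be mistaken for a stay are the turquoise look-alike at (238,296), which I leave alone, and the yellow tape measure at (316,174). Next is one close crop plus a depth-based pose for each stay.

```bash
cat > pose.py <<'E'
from h import *
def stay(W,im,c,rad=75):
    """housing/arm rectangles from height bands near c"""
    xy=W[...,:2]; near=np.hypot(*(xy-np.array(c)).transpose(2,0,1))<rad
    out={}
    for n,(a,b) in dict(all=(12,75),plate=(38,75),low=(14,25)).items():
        m=near&(W[...,2]>a)&(W[...,2]<b); p=xy[m].astype(np.float32)
        if len(p)>5:
            rc=cv2.minAreaRect(p); out[n]=(len(p),np.round(p.mean(0)),np.round(rc[0]),np.round(rc[1]),round(rc[2],1),
              np.round(W[...,2][m].max()))
    return out
E
python3 - <<'E'
from pose import *
z=np.load('top1.npz');im,W=z['im'],z['W']
for p in((270,229),(357,262),(453,264),(534,257),(238,296)):
    u,v=int(p[0]/1.25),int(p[1]/1.25); c=W[v,u]; print(p,np.round(c))
    if p[0]!=534: print(stay(W,im,c[:2]))
m=(W[...,2]>12)&(W[...,2]<35)&(W[...,1]<-270)&(W[...,1]>-440)&(W[...,0]<520)&(W[...,0]>280)
print('tray',cv2.minAreaRect(W[m][:,:2].astype(np.float32)))
print(np.nanmedian(W[200:220,290:300,2]))
cr=im[150:250,150:400]; save('crop1.png',cr,3.2)
E
```

```text
(270, 229) [585. 276.  26.]
{'all': (478, array([582., 276.], dtype=float32), array([582., 277.]), array([ 45., 128.]), 68.5, np.float64(66.0)), 'plate': (39, array([630., 272.], dtype=float32), array([630., 273.]), array([ 9., 31.]), 78.3, np.float64(66.0)), 'low': (275, array([577., 273.], dtype=float32), array([581., 276.]), array([ 42., 127.]), 67.1, np.float64(25.0))}
(357, 262) [506.  42.  19.]
{'all': (440, array([502.,  42.], dtype=float32), array([505.,  43.]), array([129.,  40.]), 22.0, np.float64(67.0)), 'plate': (26, array([546.,  66.], dtype=float32), array([548.,  66.]), array([31.,  7.]), 27.7, np.float64(67.0)), 'low': (245, array([499.,  40.], dtype=float32), array([501.,  41.]), array([119.,  40.]), 21.9, np.float64(25.0))}
(453, 264) [ 508. -217.   23.]
{'all': (476, array([ 504., -218.], dtype=float32), array([ 503., -220.]), array([ 53., 129.]), 71.0, np.float64(68.0)), 'plate': (28, array([ 554., -220.], dtype=float32), array([ 555., -221.]), array([ 8., 29.]), 79.4, np.float64(68.0)), 'low': (260, array([ 501., -223.], dtype=float32), array([ 504., -214.]), array([ 55., 124.]), 64.5, np.float64(25.0))}
(534, 257) [ 539. -442.    3.]
(238, 296) [405. 350.  25.]
{'all': (472, array([404., 348.], dtype=float32), array([403., 349.]), array([ 44., 128.]), 82.5, np.float64(68.0)), 'plate': (44, array([355., 357.], dtype=float32), array([355., 357.]), array([11., 30.]), 86.3, np.float64(68.0)), 'low': (276, array([410., 346.], dtype=float32), array([407., 349.]), array([ 44., 119.]), 81.6, np.float64(25.0))}
tray ((411.40234375, -323.800048828125), (122.02644348144531, 190.6131134033203), 40.54547882080078)
-0.3654538944917931
```

View pics/crop1.png

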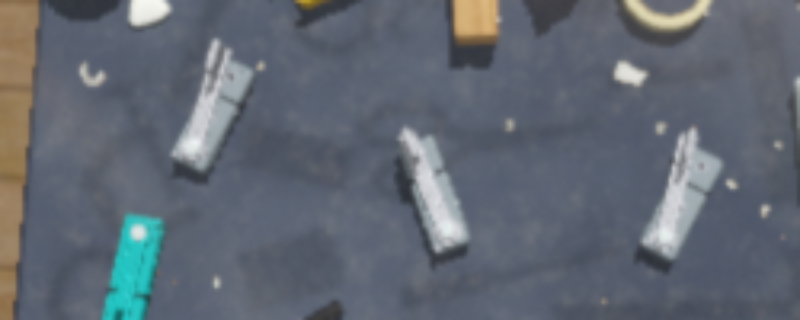

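The crop shows three grey stays with their bracket plates over the far (+x) ends. In the crop the brackets are at (215,65), (410,150) and (687,150). The arms are nearly folded. The turquoise one at (140,265) stays untouched. I'll shut the fingers and sweep each bracket counter-clockwise, starting with the left stay.

```bash
python3 -m inch '[0.039,-0.0295,0,0,0,0,255, 0.039,-0.0295,0,0,0,0,255, 0.039,-0.0295,0,0,0,0,255, 0.039,-0.0295,0,0,0,0,255, 0.039,-0.0295,0,0,0,0,255, 0.039,-0.0295,0,0,0,0,255, 0.039,-0.0295,0,0,0,0,255, 0.039,-0.0295,0,0,0,0,255, 0.039,-0.0295,0,0,0,0,255, 0.039,-0.0295,0,0,0,0,255]' 60
python3 - <<'E'
from pose import *
im,d,W=cloud('top'); np.savez('top2',im=im,W=W)
z=np.load('top1.npz'); W=z['W']
m=(W[...,2]>15)&(W[...,2]<32)&(W[...,1]<-330)&(W[...,1]>-560)&(W[...,0]<665)&(W[...,0]>400)
n,l,st,_=cv2.connectedComponentsWithStats(m.astype(np.uint8))
i=1+st[1:,4].argmax(); print('tray',st[i],cv2.minAreaRect(W[l==i][:,:2].astype(np.float32)))
print(r.sense()['ft_force'],r.sense()['joint_pos'])
E
```

```text
time: 1.1
tool_pos: [584.3, 271.4, 230.8]
tcp_rot: [-180.0, -0.0, 161.2]
ft_force: [0.1, 1.1, 0.6]
finger_gap: 0.1
tray [399 172  57  68 363] ((536.3562622070312, -435.9842529296875), (222.23345947265625, 174.44349670410156), 5.253973484039307)
[-1.87861584 -5.49271559 -0.75366191] [ 19.84336153  14.64588595  77.29054189  -0.21640772  88.03042436
 -51.09814107]
```

```bash
python3 -m inch '[0.035,-0.030,0,0,0,0,255, 0,0,0,0,0,0,255, 0,0,0,0,0,0,255]'
python3 - <<'E'
from pose import *
im,d,W=cloud('wrist'); save('w1.png',im); print(r.sense()['tool_pos'])
print(stay(W,im,(585,276),85)); print(stay(W,im,(630,272),30))
E
```

```text
time: 1.45
tool_pos: [618.3, 242.1, 230.2]
tcp_rot: [-180.0, -0.1, 161.1]
ft_force: [-0.4, 0.5, -0.5]
finger_gap: 0.3
[617.75938616 243.02632367 230.56079811]
{'all': (3493, array([581., 279.], dtype=float32), array([584., 278.]), array([ 47., 129.]), 70.4, np.float64(63.0)), 'plate': (231, array([631., 274.], dtype=float32), array([633., 274.]), array([ 8., 32.]), 77.2, np.float64(63.0)), 'low': (1971, array([576., 276.], dtype=float32), array([580., 280.]), array([ 42., 119.]), 66.7, np.float64(25.0))}
{'all': (1030, array([622., 269.], dtype=float32), array([623., 265.]), array([42., 49.]), 77.0, np.float64(63.0)), 'plate': (231, array([631., 274.], dtype=float32), array([633., 274.]), array([ 8., 32.]), 77.2, np.float64(63.0)), 'low': (444, array([618., 259.], dtype=float32), array([617., 265.]), array([30., 47.]), 40.5, np.float64(25.0))}
```

View pics/w1.png

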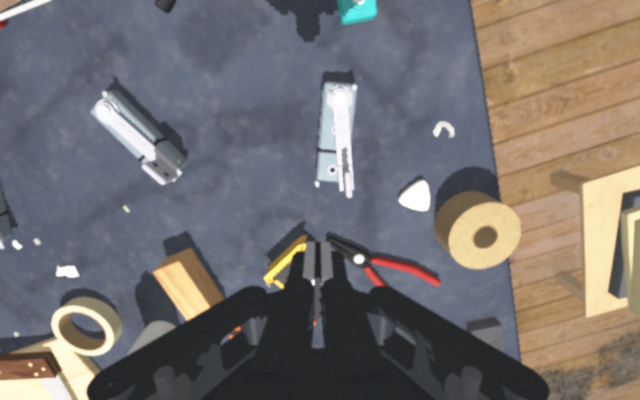

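```bash
cat > arc.py <<'E'
import numpy as np,sys
# pivot x y, arm dir start, end (deg), step, tool now x y, tool yaw
px,py,a0,a1,st,x,y,yaw=map(float,sys.argv[1:])
d=lambda t:np.array([np.cos(np.radians(t)),np.sin(np.radians(t))])
c=np.array([x,y]); ex,ey=d(yaw),d(yaw-90)
for a in np.arange(a0,a1+.1,st):
    n=d(a+90); h=4+11*abs(n@ex)+14.5*abs(n@ey)
    p=np.array([px,py])+92*d(a)-h*n; print(round(a),np.round(p),np.round(p-c)); c=np.round(p-c)+c
E
python3 arc.py 541 294.5 -18 77 7 618 242.5 161
python3 -m inch '[0,0,-0.048,0,0,0,255, 0,0,-0.048,0,0,0,255, 0,0,-0.048,0,0,0,255, 0,0,-0.048,0,0,0,255, 0,0,0,0,0,0,255]'
```

```text
-18 [623. 248.] [5. 6.]
-11 [628. 257.] [5. 9.]
-4 [631. 267.] [ 3. 10.]
3 [634. 278.] [ 3. 10.]
10 [635. 289.] [ 1. 11.]
17 [635. 300.] [ 0. 12.]
24 [634. 312.] [-1. 11.]
31 [631. 323.] [-3. 12.]
38 [627. 334.] [-4. 11.]
45 [620. 345.] [-7. 11.]
52 [613. 355.] [-7. 10.]
59 [604. 364.] [-9.  9.]
66 [593. 372.] [-11.   7.]
73 [583. 378.] [-10.   6.]
time: 2.0
tool_pos: [610.6, 242.4, 30.4]
tcp_rot: [-179.5, -0.7, 161.3]
ft_force: [-1.8, -0.8, -1.6]
finger_gap: 0.0
```

```bash
python3 -m inch '[0,0,0,0,0,0,255, 0,0,0,0,0,0,255]'; python3 -m inch '[0,0,0,0,0,0,255]'
```

```text
time: 2.2
tool_pos: [620.3, 244.5, 43.5]
tcp_rot: [179.8, 0.3, 161.3]
ft_force: [0.7, -0.4, 0.4]
finger_gap: 0.3
time: 2.3
tool_pos: [620.9, 244.2, 43.8]
tcp_rot: [179.8, 0.3, 161.2]
ft_force: [0.4, 0.3, 0.5]
finger_gap: 0.1
```

```bash
python3 -m inch '[0.004,0.006,-0.002,0,0,0,255, 0.005,0.009,0,0,0,0,255, 0.003,0.010,0,0,0,0,255, 0.003,0.010,0,0,0,0,255, 0.001,0.011,0,0,0,0,255, 0,0.012,0,0,0,0,255, -0.001,0.011,0,0,0,0,255, -0.003,0.012,0,0,0,0,255, -0.004,0.011,0,0,0,0,255, -0.007,0.011,0,0,0,0,255]'
python3 -m inch '[-0.007,0.010,0,0,0,0,255, 0,0,0,0,0,0,255, 0,0,0,0,0,0,255]'
python3 - <<'E'
from pose import *
im,d,W=cloud('wrist'); save('w2.png',im); print(r.sense()['tool_pos'])
im,d,W=cloud('top'); save('t2.png',im[150:250,150:250],4)
print(stay(W,im,(570,300),120))
E
```

```text
time: 3.3
tool_pos: [618.8, 346.8, 37.2]
tcp_rot: [-180.0, 0.0, 161.2]
ft_force: [0.6, -2.1, -1.0]
finger_gap: -0.1
time: 3.6
tool_pos: [611.9, 356.6, 37.5]
tcp_rot: [180.0, 0.0, 161.3]
ft_force: [0.7, -0.0, -0.3]
finger_gap: -0.2
[612.10931163 356.21708051  37.50375576]
{'all': (445, array([582., 292.], dtype=float32), array([583., 296.]), array([118.,  52.]), 3.1, np.float64(36.0)), 'low': (338, array([586., 291.], dtype=float32), array([583., 295.]), array([118.,  49.]), 3.1, np.float64(25.0))}
```

View pics/w2.png

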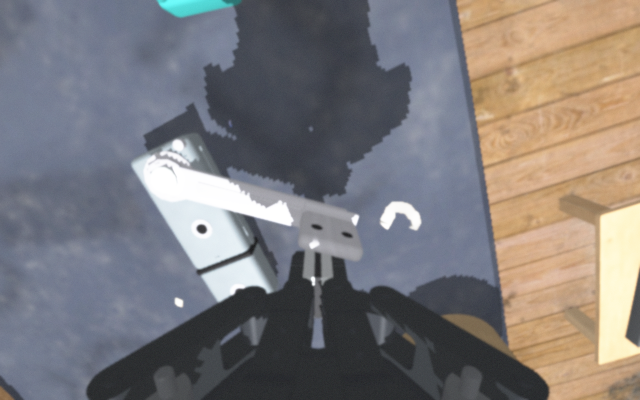

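Stay A's housing has turned by about 26° while its arm stands about 0.87 rad out, so it looks like the jammed one. The wrist picture shows the pivot at (170,165) and the bracket at (330,230), with about 50° between arm and housing. I'll back off and do the middle stay next.

```bash
python3 -m inch '[0.010,-0.010,0,0,0,0,255, 0,0,0.02,0,0,0,255, 0,0,0.035,0,0,0,255, 0,0,0.035,0,0,0,255, -0.008,-0.035,0.01,0,0,0,255, -0.008,-0.040,0.01,0,0,0,255, -0.008,-0.040,0,0,0,0,255, -0.008,-0.040,0,0,0,0,255, -0.008,-0.040,0,0,0,0,255, -0.008,-0.040,0,0,0,0,255]'
python3 -m inch '[-0.008,-0.040,0,0,0,0,255, -0.008,-0.030,0,0,0,0,255, 0,0,0,0,0,0,255, 0,0,0,0,0,0,255, 0,0,0,0,0,0,255]'
python3 - <<'E'
from pose import *
im,d,W=cloud('wrist'); print(r.sense()['tool_pos'])
print(stay(W,im,(505,42),85))
im,d,W=cloud('top'); 
print(stay(W,im,(580,300),120))
E
python3 arc.py 462 25 15 122 7 550 35 161
```

```text
time: 4.7
tool_pos: [574.3, 108.2, 147.7]
tcp_rot: [180.0, 0.1, 161.2]
ft_force: [0.8, 0.2, 0.0]
finger_gap: -0.2
time: 5.2
tool_pos: [558.6, 41.1, 147.5]
tcp_rot: [180.0, 0.0, 161.2]
ft_force: [-0.2, 0.5, 1.0]
finger_gap: 0.2
[558.54880534  41.5735482  147.44039439]
{'all': (5754, array([501.,  44.], dtype=float32), array([506.,  45.]), array([129.,  41.]), 22.3, np.float64(63.0)), 'plate': (440, array([547.,  67.], dtype=float32), array([549.,  67.]), array([31.,  8.]), 25.7, np.float64(63.0)), 'low': (3056, array([497.,  40.], dtype=float32), array([502.,  43.]), array([120.,  41.]), 22.3, np.float64(25.0))}
{'all': (581, array([582., 304.], dtype=float32), array([596., 313.]), array([144., 115.]), 59.4, np.float64(66.0)), 'plate': (29, array([594., 365.], dtype=float32), array([595., 366.]), array([31.,  8.]), 55.4, np.float64(66.0)), 'low': (359, array([586., 293.], dtype=float32), array([596., 313.]), array([144., 115.]), 59.4, np.float64(25.0))}
15 [557.  27.] [ 7. -8.]
22 [556.  39.] [-1. 12.]
29 [553.  50.] [-3. 11.]
36 [549.  62.] [-4. 12.]
43 [543.  73.] [-6. 11.]
50 [536.  83.] [-7. 10.]
57 [527.  92.] [-9.  9.]
64 [517. 100.] [-10.   8.]
71 [506. 107.] [-11.   7.]
78 [497. 112.] [-9.  5.]
85 [488. 115.] [-9.  3.]
92 [478. 118.] [-10.   3.]
99 [468. 119.] [-10.   1.]
106 [457. 119.] [-11.   0.]
113 [446. 118.] [-11.  -1.]
120 [435. 116.] [-11.  -2.]
```

```bash
python3 -m inch '[-0.001,-0.014,-0.010,0,0,0,255, 0,0,-0.03,0,0,0,255, 0,0,-0.03,0,0,0,255, 0,0,-0.025,0,0,0,255, 0,0,-0.015,0,0,0,255, 0,0,0,0,0,0,255, 0,0,0,0,0,0,255]'
python3 -m inch '[-0.001,0.012,0,0,0,0,255, -0.003,0.011,0,0,0,0,255, -0.004,0.012,0,0,0,0,255, -0.006,0.011,0,0,0,0,255, -0.007,0.010,0,0,0,0,255, -0.009,0.009,0,0,0,0,255, -0.010,0.008,0,0,0,0,255, -0.011,0.007,0,0,0,0,255, -0.009,0.005,0,0,0,0,255, -0.009,0.003,0,0,0,0,255]'
python3 - <<'E'
from pose import *
im,d,W=cloud('top'); print(stay(W,im,(502,60),110))
E
```

```text
time: 6.0
tool_pos: [557.4, 27.0, 37.7]
tcp_rot: [-180.0, 0.0, 161.2]
ft_force: [-0.5, -0.4, 0.9]
finger_gap: 0.0
time: 7.0
tool_pos: [487.3, 115.5, 37.3]
tcp_rot: [180.0, 0.0, 161.2]
ft_force: [0.6, -0.2, 0.6]
finger_gap: -0.1
{'all': (461, array([494.,  45.], dtype=float32), array([485.,  79.]), array([119., 121.]), 22.6, np.float64(56.0)), 'low': (316, array([502.,  43.], dtype=float32), array([487.,  75.]), array([119., 113.]), 22.0, np.float64(25.0))}
```

B's housing has not turned, so it is a free one. I'll take it on to its stop, back off, and go to C.

```bash
python3 -m inch '[-0.010,0.003,0,0,0,0,255, -0.010,0.001,0,0,0,0,255, -0.011,0,0,0,0,0,255, -0.011,-0.001,0,0,0,0,255, -0.009,-0.002,0,0,0,0,255, -0.003,-0.001,0,0,0,0,255, 0,0,0,0,0,0,255]'
python3 -m inch '[0.014,0.006,0,0,0,0,255, 0.004,0,0.02,0,0,0,255, 0,0,0.035,0,0,0,255, 0.01,-0.010,0.035,0,0,0,255, 0.01,-0.035,0.020,0,0,0,255, 0.01,-0.045,0,0,0,0,255, 0.01,-0.045,0,0,0,0,255, 0.01,-0.045,0,0,0,0,255, 0.01,-0.045,0,0,0,0,255, 0.01,-0.045,0,0,0,0,255]'
python3 -m inch '[0.01,-0.045,0,0,0,0,255, 0.01,-0.045,0,0,0,0,255, 0.01,-0.03,0,0,0,0,255, 0,0,0,0,0,0,255, 0,0,0,0,0,0,255]'
python3 - <<'E'
from pose import *
im,d,W=cloud('wrist'); print(r.sense()['tool_pos'])
print(stay(W,im,(508,-217),85))
im,d,W=cloud('top'); 
print(stay(W,im,(490,60),110))
E
```

```text
time: 7.75
tool_pos: [433.7, 114.9, 37.3]
tcp_rot: [180.0, -0.0, 161.2]
ft_force: [0.5, -0.1, -0.8]
finger_gap: -0.1
time: 8.75
tool_pos: [522.4, -151.0, 147.3]
tcp_rot: [180.0, 0.0, 161.2]
ft_force: [1.0, -0.1, 0.2]
finger_gap: -0.3
time: 9.25
tool_pos: [551.9, -269.6, 146.6]
tcp_rot: [180.0, -0.1, 161.1]
ft_force: [-0.2, 0.2, -0.0]
finger_gap: 0.6
[ 551.92549529 -268.60915548  146.72229858]
{'all': (6538, array([ 504., -218.], dtype=float32), array([ 506., -217.]), array([ 49., 128.]), 64.4, np.float64(63.0)), 'plate': (469, array([ 554., -221.], dtype=float32), array([ 556., -221.]), array([ 8., 32.]), 77.1, np.float64(63.0)), 'low': (3713, array([ 499., -223.], dtype=float32), array([ 502., -216.]), array([ 46., 120.]), 63.6, np.float64(25.0))}
{'all': (576, array([480.,  52.], dtype=float32), array([482.,  82.]), array([121., 132.]), 25.1, np.float64(66.0)), 'plate': (32, array([415., 105.], dtype=float32), array([434.,  75.]), array([  8., 106.]), 31.8, np.float64(66.0)), 'low': (375, array([498.,  45.], dtype=float32), array([484.,  79.]), array([120., 121.]), 23.8, np.float64(25.0))}
```

```bash
python3 arc.py 462.4 -200 -21 76 7 552 -269 161
python3 -m inch '[-0.004,0.016,-0.010,0,0,0,255, 0,0,-0.03,0,0,0,255, 0,0,-0.03,0,0,0,255, 0,0,-0.025,0,0,0,255, 0,0,-0.014,0,0,0,255, 0,0,0,0,0,0,255, 0,0,0,0,0,0,255]'
```

```text
-21 [ 542. -251.] [-10.  18.]
-14 [ 547. -241.] [ 5. 10.]
-7 [ 551. -232.] [4. 9.]
0 [ 554. -221.] [ 3. 11.]
7 [ 556. -210.] [ 2. 11.]
14 [ 557. -199.] [ 1. 11.]
21 [ 556. -188.] [-1. 11.]
28 [ 554. -176.] [-2. 12.]
35 [ 550. -165.] [-4. 11.]
42 [ 545. -154.] [-5. 11.]
49 [ 538. -143.] [-7. 11.]
56 [ 529. -134.] [-9.  9.]
63 [ 519. -126.] [-10.   8.]
70 [ 508. -119.] [-11.   7.]
time: 10.05
tool_pos: [548.7, -252.7, 39.2]
tcp_rot: [-180.0, 0.0, 161.3]
ft_force: [-0.2, 0.8, 0.0]
finger_gap: 0.3
```

```bash
python3 -m inch '[0.001,0.011,0,0,0,0,255, 0.002,0.010,0,0,0,0,255, 0.003,0.011,0,0,0,0,255, 0.002,0.011,0,0,0,0,255, 0,0.011,0,0,0,0,255, -0.001,0.011,0,0,0,0,255, -0.002,0.012,0,0,0,0,255, -0.004,0.011,0,0,0,0,255, -0.005,0.011,0,0,0,0,255, -0.007,0.011,0,0,0,0,255]'
python3 - <<'E'
from pose import *
im,d,W=cloud('top'); print(stay(W,im,(502,-200),100))
E
```

```text
time: 11.05
tool_pos: [536.7, -142.1, 38.3]
tcp_rot: [-180.0, 0.0, 161.2]
ft_force: [1.0, -1.6, 0.6]
finger_gap: -0.1
{'all': (193, array([ 502., -176.], dtype=float32), array([ 497., -192.]), array([ 85., 146.]), 6.2, np.float64(65.0)), 'plate': (16, array([ 522., -128.], dtype=float32), array([ 522., -128.]), array([30.,  4.]), 56.1, np.float64(65.0)), 'low': (72, array([ 504., -204.], dtype=float32), array([ 496., -202.]), array([ 78., 134.]), 11.3, np.float64(25.0))}
```

```bash
python3 - <<'E'
from pose import *
im,d,W=cloud('wrist'); save('w3.png',im); print(stay(W,im,(502,-215),75))
E
```

```text
{'all': (14498, array([ 496., -201.], dtype=float32), array([ 514., -193.]), array([ 98., 120.]), 62.7, np.float64(75.0)), 'plate': (356, array([ 526., -148.], dtype=float32), array([ 524., -147.]), array([7., 6.]), 72.8, np.float64(75.0)), 'low': (9379, array([ 501., -216.], dtype=float32), array([ 513., -195.]), array([ 92., 120.]), 62.7, np.float64(25.0))}
```

View pics/w3.png

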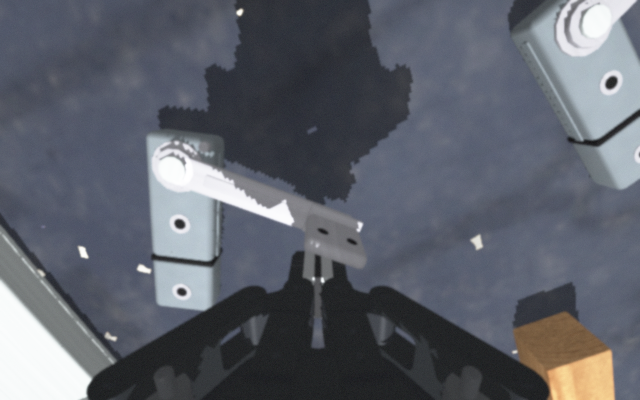

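C's housing is unmoved. In the picture the pivot is at (175,165) and the arm is about 75° out, well past the jam angle, so C is free. I'll continue to the stop.

```bash
python3 -m inch '[-0.009,0.009,0,0,0,0,255, -0.010,0.008,0,0,0,0,255, -0.011,0.007,0,0,0,0,255, -0.005,0.003,0,0,0,0,255, 0,0,0,0,0,0,255, 0.014,-0.006,0,0,0,0,255, 0.004,0,0.020,0,0,0,255, 0,0,0.035,0,0,0,255, 0,0,0.035,0,0,0,255, 0,0,0.02,0,0,0,255]'
python3 -m inch '[0,0.04,0.02,0,0,0,70, 0,0.04,0.02,0,0,0,70, 0,0.045,0,0,0,0,70, 0,0.045,0,0,0,0,70, 0.007,0.045,0,0,0,0,70, 0.007,0.045,0,0,0,0,70, 0.007,0.045,0,0,0,0,70, 0.008,0.045,0,0,0,0,70, 0.008,0.035,0,0,0,0,70, 0,0,0,0,0,0,70]'
python3 - <<'E'
from pose import *
im,d,W=cloud('top'); save('t4.png',im[140:260,140:440],2.6); print(r.sense()['tool_pos'])
for c,pl in(((485,-180),(490,-110)),((490,60),(415,105))): 
  for k,v in stay(W,im,c,120).items(): print(k,v)
  print('plate',stay(W,im,pl,40).get('plate'))
im,d,W=cloud('wrist'); np.savez('w4',im=im,W=W)
for k,v in stay(W,im,(582,295),70).items(): print(k,v)
E
```

```text
time: 12.15
tool_pos: [521.9, -122.7, 151.7]
tcp_rot: [180.0, 0.2, 161.2]
ft_force: [0.6, -0.3, -0.0]
finger_gap: 0.3
time: 13.15
tool_pos: [557.5, 267.4, 187.9]
tcp_rot: [179.9, -0.0, 161.4]
ft_force: [0.2, 0.7, -0.3]
finger_gap: 61.7
[557.31448179 265.19183567 187.78331607]
all (571, array([ 493., -197.], dtype=float32), array([ 486., -204.]), array([161., 158.]), 46.4, np.float64(67.0))
plate (32, array([ 485., -110.], dtype=float32), array([ 485., -110.]), array([31.,  9.]), 70.2, np.float64(67.0))
low (339, array([ 501., -216.], dtype=float32), array([ 512., -190.]), array([101., 120.]), 67.5, np.float64(25.0))
plate (32, array([ 485., -110.], dtype=float32), array([ 485., -110.]), array([31.,  9.]), 70.2, np.float64(67.0))
all (575, array([480.,  52.], dtype=float32), array([481.,  82.]), array([121., 131.]), 24.9, np.float64(70.0))
plate (29, array([414., 106.], dtype=float32), array([414., 106.]), array([ 8., 29.]), 28.5, np.float64(70.0))
low (365, array([498.,  45.], dtype=float32), array([482.,  80.]), array([120., 127.]), 24.6, np.float64(25.0))
plate (29, array([414., 106.], dtype=float32), array([414., 106.]), array([ 8., 29.]), 28.5, np.float64(70.0))
all (4445, array([580., 304.], dtype=float32), array([583., 318.]), array([119.,  92.]), 4.2, np.float64(62.0))
plate (155, array([589., 359.], dtype=float32), array([591., 360.]), array([12.,  8.]), 59.9, np.float64(62.0))
low (2906, array([587., 293.], dtype=float32), array([583., 318.]), array([119.,  91.]), 4.2, np.float64(25.0))
```

View pics/t4.png

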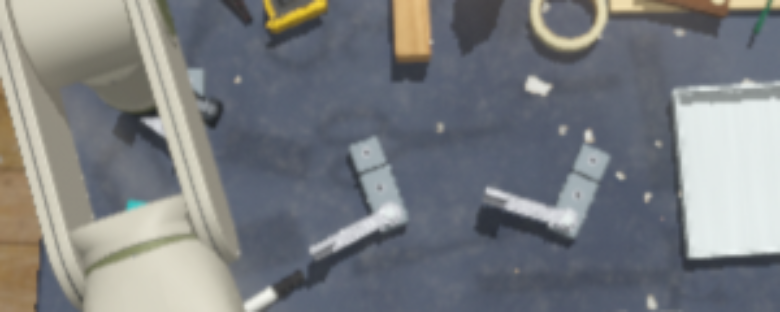

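The picture shows B at (375,200) and C at (560,195), both swung fully out with about 96° between arm and housing. A sits partly under the robot arm at (190,100), with its arm about 0.9 rad out. Now I'll grip A by its sides, at housing centre (585,293), yaw 4°.

```bash
python3 -m inch '[0.018,0.009,-0.01,0,0,7.7,70, 0.018,0.009,-0.01,0,0,7.7,70, 0.019,0.010,-0.02,0,0,7.7,70, 0,0,-0.02,0,0,0,70, 0,0,-0.02,0,0,0,70, 0,0,0,0,0,0,70, 0,0,0,0,0,0,70]'
python3 - <<'E'
from pose import *
s=r.sense(); print(s['tool_pos'],s['tcp_rot'],s['joint_pos'])
im,d,W=cloud('wrist'); save('w5.png',im)
for k,v in stay(W,im,(582,295),70).items(): print(k,v)
m=(W[...,2]>14)&(W[...,2]<25)&(abs(W[...,0]-620)<14)&(abs(W[...,1]-295)<40)
p=W[m]; print(len(p),p.min(0),p.max(0))
E
```

```text
time: 13.95
tool_pos: [612.2, 289.8, 108.3]
tcp_rot: [-180.0, -0.1, -175.8]
ft_force: [-0.3, -0.2, 1.3]
finger_gap: 62.0
[612.16403489 289.78429967 108.32662108] [-1.79972682e+02 -5.45463705e-02 -1.75759359e+02] [ 2.10019823e+01  2.39167277e+01  7.88513498e+01 -1.06884780e-02
  7.72920296e+01 -7.32363153e+01]
all (8549, array([579., 303.], dtype=float32), array([583., 318.]), array([118.,  92.]), 4.3, np.float64(62.0))
plate (283, array([590., 358.], dtype=float32), array([591., 360.]), array([12.,  8.]), 57.4, np.float64(62.0))
low (5533, array([587., 292.], dtype=float32), array([584., 314.]), array([118.,  83.]), 4.2, np.float64(25.0))
1339 [606.00022445 274.41270079  15.55511059] [633.98671982 316.16745605  22.36698207]
```

View pics/w5.png

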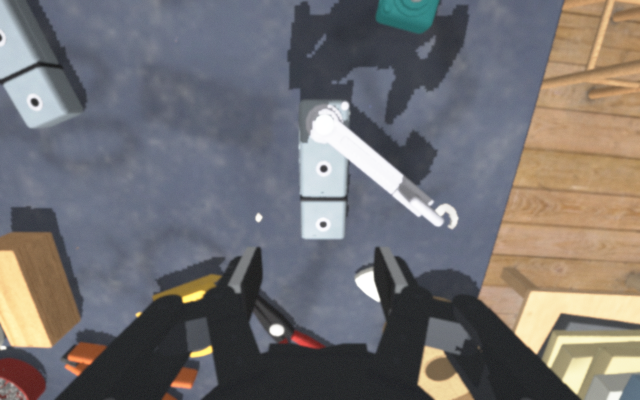

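The housing lies square between the fingers, with its centre line at column 323 and the arm clear to the right. I'll shift +5 mm in y, descend and grip.

```bash
python3 -m inch '[0.002,0.005,-0.02,0,0,0,70, 0,0,-0.03,0,0,0,70, 0,0,-0.025,0,0,0,70, 0,0,-0.018,0,0,0,70, 0,0,-0.010,0,0,0,70, 0,0,-0.003,0,0,0,70, 0,0,0,0,0,0,70, 0,0,0,0,0,0,70]'
```

```text
time: 14.8
tool_pos: [615.3, 296.5, 3.9]
tcp_rot: [180.0, 0.1, -175.7]
ft_force: [-0.5, 0.2, -0.0]
finger_gap: 62.2
```

```bash
python3 -m inch '[0,0,0,0,0,0,200, 0,0,0,0,0,0,200, 0,0,0,0,0,0,200, 0,0,0,0,0,0,200, 0,0,0,0,0,0,200]' 60
```

```text
time: 15.3
tool_pos: [615.3, 296.4, 4.0]
tcp_rot: [180.0, 0.1, -175.7]
ft_force: [0.4, -1.0, 5.7]
finger_gap: 38.4
```

```bash
python3 -m inch '[0,0,0.005,0,0,0,200, 0,0,0.01,0,0,0,200, 0,0,0.02,0,0,0,200, 0,0,0.03,0,0,0,200, 0,0,0.03,0,0,0,200, 0,0,0.015,0,0,0,200, 0,0,0.005,0,0,0,200, 0,0,0,0,0,0,200]' 90
python3 - <<'E'
from pose import *
im,d,W=cloud('wrist'); save('w6.png',im)
E
```

```text
time: 16.1
tool_pos: [614.1, 296.1, 117.2]
tcp_rot: [180.0, 0.0, -175.7]
ft_force: [0.4, -0.0, -5.8]
finger_gap: 37.9
```

View pics/w6.png

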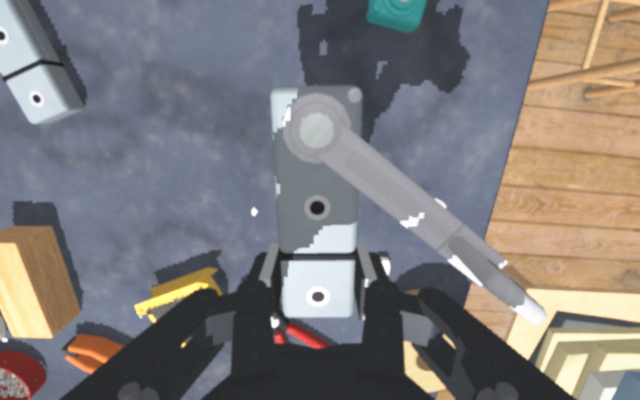

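The picture shows the stay held level and square in the fingers at (318,290), with the arm still out. I'll carry it to the tray.

```bash
python3 -m inch '[0,-0.015,0,0,0,0,200, 0,-0.030,0,0,0,0,200, -0.003,-0.043,0,0,0,0,200, -0.003,-0.043,0,0,0,0,200, -0.003,-0.043,0,0,0,0,200, -0.003,-0.043,0,0,0,0,200, -0.003,-0.043,0,0,0,0,200, -0.003,-0.043,0,0,0,0,200, -0.003,-0.043,0,0,0,0,200, -0.003,-0.043,0,0,0,0,200]'
python3 -m inch '[-0.003,-0.043,0,0,0,0,200, -0.003,-0.043,0,0,0,0,200, -0.003,-0.043,0,0,0,0,200, -0.003,-0.043,0,0,0,0,200, -0.003,-0.043,0,0,0,0,200, -0.003,-0.043,0,0,0,0,200, -0.003,-0.043,0,0,0,0,200, 0,-0.035,0,0,0,0,200, 0,-0.018,0,0,0,0,200, 0,-0.008,0,0,0,0,200]'
python3 -m inch '[0,0,0,0,0,0,200, 0,0,0,0,0,0,200]'
python3 - <<'E'
from pose import *
im,d,W=cloud('wrist'); save('w7.png',im)
s=r.sense(); print(s['tool_pos'],s['joint_pos'][5])
m=(W[...,2]<12)&(W[...,2]>-1)&(abs(W[...,0]-536)<140)&(abs(W[...,1]+436)<120)
m2=(W[...,2]<28)&(W[...,2]>18)&(abs(W[...,0]-536)<140)&(abs(W[...,1]+436)<120)
print(m2.sum(),cv2.minAreaRect(W[m2][:,:2].astype(np.float32)))
E
```

```text
time: 17.15
tool_pos: [588.3, -94.9, 115.3]
tcp_rot: [180.0, -0.2, -175.7]
ft_force: [0.6, -0.4, -6.1]
finger_gap: 37.5
time: 18.15
tool_pos: [566.9, -456.8, 114.7]
tcp_rot: [179.9, -0.1, -175.8]
ft_force: [0.7, 0.2, -5.5]
finger_gap: 37.8
time: 18.35
tool_pos: [568.8, -453.5, 116.1]
tcp_rot: [179.9, -0.1, -175.7]
ft_force: [0.3, 0.4, -6.0]
finger_gap: 37.7
[ 569.17342589 -453.35385226  116.52766578] -136.96640221125332
4701 ((536.781005859375, -435.8514099121094), (221.8909149169922, 172.23631286621094), 5.350307941436768)
```

View pics/w7.png

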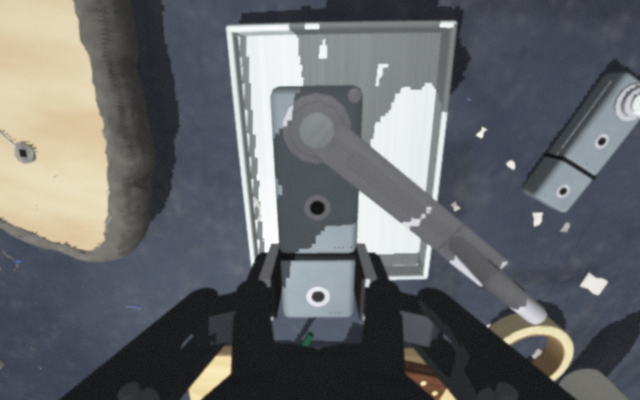

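The tray lies under the held stay and its measured centre (537,-436) agrees with the earlier one. I'll lower the stay onto the floor and release.

```bash
python3 -m inch '[0,0,-0.015,0,0,0,200, 0,0,-0.025,0,0,0,200, 0,0,-0.025,0,0,0,200, 0,0,-0.018,0,0,0,200, 0,0,-0.011,0,0,0,200, 0,0,-0.007,0,0,0,200, 0,0,-0.004,0,0,0,200, 0,0,-0.002,0,0,0,200, 0,0,0,0,0,0,200, 0,0,0,0,0,0,200]'
```

```text
time: 19.4
tool_pos: [569.7, -455.5, 11.4]
tcp_rot: [-179.9, 0.1, -175.7]
ft_force: [-0.5, 0.6, -5.6]
finger_gap: 38.0
```

```bash
python3 -m inch '[0,0,-0.003,0,0,0,200, 0,0,-0.001,0,0,0,200, 0,0,0,0,0,0,200, 0,0,0,0,0,0,85, 0,0,0,0,0,0,85, 0,0,0,0,0,0,85, 0,0,0.01,0,0,0,85, 0,0,0.025,0,0,0,85, 0,0,0.04,0,0,0,85, 0,0,0.04,0,0,0,85]'
python3 -m inch '[0.01,0.01,0.04,0,0,0,85, -0.02,0.045,0.03,0,0,0,85, -0.02,0.045,0,0,0,0,85, -0.02,0.045,0,0,0,0,85, -0.02,0.045,0,0,0,0,85, -0.02,0.045,0,0,0,0,85, -0.02,0.045,0,0,0,0,85, 0,0.045,0,0,0,0,85, 0,0.03,0,0,0,0,85, 0,0,0,0,0,0,85]'
python3 - <<'E'
from pose import *
im,d,W=cloud('top'); save('t8.png',im[130:270,140:480],2.3); print(r.sense()['tool_pos'])
for c,pl in(((500,-210),(485,-110)),((500,45),(415,105))):
  print(stay(W,im,c,45).get('low'),'plate',stay(W,im,pl,40).get('plate'))
print(stay(W,im,(560,-400),60).get('plate'))
E
```

```text
time: 20.4
tool_pos: [568.8, -454.5, 122.6]
tcp_rot: [180.0, -0.0, -175.7]
ft_force: [-0.3, -0.0, 1.4]
finger_gap: 57.0
time: 21.4
tool_pos: [461.9, -102.8, 188.5]
tcp_rot: [180.0, 0.1, -175.5]
ft_force: [0.5, -0.6, 0.1]
finger_gap: 56.9
[ 462.14195209 -104.60079192  188.49177787]
(14, array([ 494., -236.], dtype=float32), array([ 488., -234.]), array([ 3., 65.]), 68.9, np.float64(24.0)) plate None
(243, array([504.,  44.], dtype=float32), array([502.,  42.]), array([87., 43.]), 19.1, np.float64(25.0)) plate (30, array([414., 107.], dtype=float32), array([414., 107.]), array([ 8., 30.]), 28.3, np.float64(67.0))
(43, array([ 548., -381.], dtype=float32), array([ 536., -401.]), array([78., 10.]), 57.0, np.float64(72.0))
```

View pics/t8.png

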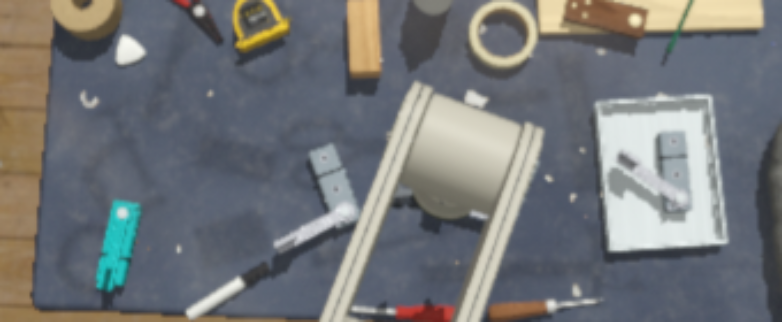

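The picture shows the jammed stay flat in the tray at (672,170) with its arm out, and B unchanged at (335,190). C is hidden under the robot, so I'll move clear, check it, and hand in.

```bash
python3 -m inch '[0,0.04,0.01,0,0,0,85, 0,0.045,0.01,0,0,0,85, 0,0.045,0.01,0,0,0,85, 0,0.045,0.01,0,0,0,85, 0,0.045,0.01,0,0,0,85, 0,0.045,0,0,0,0,85, 0,0.045,0,0,0,0,85, 0,0.03,0,0,0,0,85, 0,0,0,0,0,0,85, 0,0,0,0,0,0,85]'
python3 - <<'E'
from pose import *
im,d,W=cloud('top'); print(r.sense()['tool_pos'])
for c,pl in(((510,-220),(485,-110)),): print(stay(W,im,c,45).get('low'),stay(W,im,pl,40).get('plate'))
p=stay(W,im,(548,-440),75); print(p.get('plate'))
m=(abs(W[...,0]-570)<22)&(abs(W[...,1]+456)<14); print('tray housing top z',np.nanmedian(W[...,2][m]))
m=(abs(W[...,0]-525)<20)&(abs(W[...,1]+228)<8); print('C top z',np.nanmedian(W[...,2][m]))
E
```

```text
time: 22.45
tool_pos: [462.4, 233.7, 237.5]
tcp_rot: [-180.0, 0.0, -175.6]
ft_force: [0.2, -1.2, -0.4]
finger_gap: 56.9
[462.43506478 233.12777696 237.45319409]
(259, array([ 510., -221.], dtype=float32), array([ 510., -221.]), array([41., 87.]), 66.4, np.float64(25.0)) (32, array([ 485., -110.], dtype=float32), array([ 485., -110.]), array([31.,  7.]), 73.3, np.float64(68.0))
(47, array([ 546., -384.], dtype=float32), array([ 528., -413.]), array([108.,  12.]), 56.2, np.float64(73.0))
tray housing top z 25.23016829793346
C top z 21.17735175099142
```

```bash
python3 -c "
from bench import r
print(r.hand_in())"
```

```text
the job is handed in; nothing more can be done
None
```

I swung out all three arms and handed the job in at about 22.5 s of robot time; the hand-in reported no verdict.

- **The two free stays:** the middle and right ones went to their stops. At the last check their arms measured about 96–97° (roughly 1.69 rad), within a couple of degrees. They lie flat on the bench, well over 110 mm from the tray.
- **The jammed stay:** the left one stuck at about 0.9 rad, and its housing was dragged round by about 26° when I pushed on. I gripped it by its sides and laid it in the scrap tray. Its housing top there reads 25 mm above the bench, as expected for lying flat on the tray floor, and its arm is out at about 0.9 rad.

The gripper ended empty and clear of everything, at about 237 mm up, and I left the turquoise look-alike alone. No final check failed. The readings that disagreed were the depth-based angles, which scattered by 2–4°, and one fast descent early on in which the tool swung about 8 mm from the commanded point before settling, with no contact. I viewed 9 pictures.

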